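# Fetch the flat transducer from behind the tall ones

## Robot

A 7-joint arm with a two-finger parallel gripper is mounted at the origin on the work surface. World frame = base frame: x ahead of the robot, y to its left, z up, the work surface at z = 0. Lengths are in m, angles in rad, forces in N, time in s.
With the tool pointing down it reaches from about 0.4 to 0.85 m from the base axis. Payload 4.5 kg.
Tool frame: the origin (TCP) lies midway between the tips of the shut fingers; the grasp point (between the pads) lies 19 mm behind it; y points along the fingers, z is the direction in which the jaws open and shut, and the axes are right-handed (so a half turn about y gives the same grasp; the last joint's range is limited). The gripper opens to 88 mm and grips with 3 to 60 N. Pads are 18 mm wide; open, the fingers measure 123 mm over their backs; the gripper's body (75 mm by 187 mm) begins 45 mm behind the grasp point.
Start: joints at [1.361, 0.689, -0.195, 1.565, 0.157, 0.902, -0.215], TCP at [0.151, -0.607, 0.239] pointing down, gripper open.
Joint ranges: [-3.01, 3.01], [-0.46, 2.08], [-1.47, 1.51], [0.13, 2.56], [-1, 4.14], [0.04, 2.09], [-2.66, 2.66]. Speed limits (rad/s): [2.57, 2.57, 3.14, 3.14, 3.14, 3.14, 3.14].

## Interface

Orientations are given as a unit quaternion [x, y, z, w].
In Python, from plant import r, snapshot, get_calibration, job, boxes_of gives the robot as it stands. The module is installed in compiled form; this text tells all that it offers.
- The arm moves only by the shell command python3 -m handwheel 'ROWS' [OPENING] [FORCE]. ROWS is JSON, a list that holds one entry, the list of rows, each a list of 6 numbers: the shift along the tool's x, y, z as a fraction of full scale, then the turn, a rotation vector about the tool's x, y, z as a fraction of full scale. In form: [[[x, y, z, wx, wy, wz], ...]]. A call has 1 to 12 rows; each row is the pose to reach, as a shift and turn from the pose commanded when the call began, along the tool's axes at that moment, turning the shorter way round; what a row does not reach only later rows make up. Full scale, the value 1, is 100 cm for a shift and 180 degrees for a turn. A row lasts 1/12 s, in which the tool goes at most 41.7 mm and 7.16 degrees, less where a joint would pass 70% of its speed; a pose out of reach is approached as far as the arm can. A call with a number of a shift or a turn outside -1 to 1 is refused whole. A call with a gripper value outside its range is refused whole. OPENING is the opening, from -1 (shut) to 1 (fully open), set as the call begins (- or left out, the last holds). The fingers move at their own pace and stop on an object; FORCE is the grip in N (left out, the last holds). Time passes only in rows, so rows that repeat a pose let the fingers close. It gives the time, the measured TCP pose, the force and the opening at its end, in the units of the state.
- r.get_state(): the state, without advancing time (a new reading comes with each control period).
- snapshot(name): name is "scene" or "top" or "wrist"; returns the picture (480x640x3 uint8, red, green, blue); there is no depth.
- get_calibration(name): a dict with "fx", "fy", "cx", "cy" (pixels), "k1" (the pictures are not rectified: a ray, as slopes to the right and down, at radius r is drawn at 1 + k1 r^2 times it, then the intrinsics apply), "T" (4x4, takes a point from camera to world coordinates). Camera axes: x right, y down, z forward; pixel columns grow to the right and rows downward; lengths in m; the calibration is good to about 2 mm. A picture is of the moment at which its call begins: read the wrist's pose just before it. get_calibration takes no time and is no camera call; for the wrist camera it gives the pose at the moment of the call.
- job.finish_job(): hands the job in, once; it reports no verdict.
Trained networks look in the newest picture that a camera, given by its name, has taken for a name from the list of things; names that differ only in an ending like _2 or _b are one class to them, and where a whole thing is asked for, a point or a joint stands for the part that bears it (a point fixed in the world has none). Each returns a list of dicts, best first, with "confidence" (0 to 1); they miss things now and then, are a little off and sometimes report something else, mostly with a low value. They report only what shows in the picture. A call takes as long as a camera call.
- boxes_of(thing, camera): "bbox" ([left, top, right, bottom] in pixels, round what is visible of it).
The state is a dict: "clock": time; "q": joint angles; "qd": joint speeds; "joint_torque": joint torques, N m; "tool_pos": TCP position; "eef_rot": TCP orientation; "contact_force": force on the tool from outside, world axes, zero at the start; "moment": the same for the moment, N m; "opening": opening from 0.0 (shut) to 1.0 (fully open).
Only numpy, scipy, OpenCV 4.12 (cv2) and the standard library are available. Lean on these libraries where they do the work, as an engineer would, in place of code of your own. Each camera call takes 0.05 s, during which the arm holds its last target. There are 200 camera calls.

## Task

Clear the three tall things (round transducer, grey preamplifier box, slim post) off the storage plate and stand all three upright in the grey tray; then take the low steel puck transducer that stood behind them and seat it flat inside the ring cup of the calibration seat. With the puck seated, and not before, put the three tall things back upright, each centred on the rubber pad of its own shape, where it came from; tip none of them over on the way.

Things in the scene. Friction and masses are not known exactly. Their poses are not given: they have to be found in the camera images.
- tall_transducer: Loose. Tall round steel transducer standing upright: plain cylinder 36 mm in diameter from the foot up to 78 mm, then a thin connector (20 then 16 mm in diameter) up to 105 mm. 250 g. Origin at the centre of its underside, z up. Belongs on the round pad and starts there.
- preamp_box: Loose. Tall grey rectangular preamplifier box standing upright: 32 mm (its own x) by 40 mm (its own y) by 96 mm high, with two brass connectors on top up to 108 mm. 220 g. Origin at the centre of its underside, z up. Belongs on the rectangular pad and starts there.
- post: Loose. Tall slim post: hexagonal aluminium foot, 44 mm across corners and 16 mm high, with a 22 mm collar to 26 mm and a plain upright steel rod 18 mm in diameter up to 110 mm. 250 g. Origin at the centre of its underside, z up. Belongs on the hexagonal pad and starts there.
- puck: Loose. Low steel puck transducer, 40 mm in diameter, 32 mm high, white face on top, 150 g. Origin at the centre of its underside. Starts on the aluminium storage plate (8 mm thick, on the table; low lip 84 mm behind the puck), with tall things 56 mm to either side (plate's y) and 54 mm in front (plate's -x, the robot's side): too close for a gripper to reach down to it.
- pad_round: Fixed. Round black rubber pad, 50 mm in diameter, 2 mm thick, on the storage plate; place of the round transducer. Origin at the centre of its underside, 8 mm over the table: things stand 2 mm above the origin. Axes are the storage plate's (x roughly away from the robot). Which of the plate's three places it has differs between starts.
- pad_rect: Fixed. Rectangular black rubber pad, 46 mm (x) by 54 mm (y), 2 mm thick, on the storage plate; place of the preamplifier box. Origin and axes as for the round pad.
- pad_hex: Fixed. Hexagonal black rubber pad, 58 mm across corners, 2 mm thick, on the storage plate; place of the post. Origin and axes as for the round pad.
- tray: Fixed. Empty grey open tray, 270 mm (its x) by 160 mm (its y) outside, walls 4 mm thick and 25 mm high, floor 4 to 5 mm thick; the side area, on the left or the right of the storage plate. Origin at the centre of its underside on the table, x pointing roughly away from the robot.
- seat: Fixed. Calibration seat: grey plate 200 by 140 mm, 6 mm thick, with a low aluminium ring cup, 60 mm inner and 72 mm outer diameter, rim 16 mm and inner floor 8 mm over the table. Origin on the table under the cup's centre. A post 94 mm high with a 30 mm block stands 98 mm from it along its +x (roughly away from the robot). On the other side of the plate from the tray.

How it is judged:
By the outcome, as a careful person would: the job done as asked, in the order asked, and still so for the second after the job is handed in, with the robot touching nothing.
It also fails if it takes over 144 s, if anything falls off the work surface, if the arm or the gripper's body presses on something with over 40 N, if the wrist force passes 120 N, or if a joint passes its speed limit or range.

## Working session

There is one attempt and no reset: what is moved stays moved. The work goes in short steps, Python scripts to look and compute and a shell command to move; the robot and the scene stay as the last step left them, time stands still between calls to the robot, and variables do not carry over. Pictures are saved under pics/ and viewed, about 12 in all and at most 16, crops included, and the job is handed in when it is done.

```bash
mkdir -p pics; python3 - <<'E'
from plant import *
import cv2,numpy as np
s=r.get_state();print({k:np.round(v,3) for k,v in s.items()})
for n in("top","scene"):
    im=snapshot(n);cv2.imwrite(f"pics/{n}0.png",im[:,:,::-1])
    c=get_calibration(n);print(n,{k:np.round(v,4).tolist() for k,v in c.items()})
    for t in("tall_transducer","preamp_box","post","puck","pad_round","tray","seat"):
        print(t,[(np.round(b["bbox"]).tolist(),round(b["confidence"],2)) for b in boxes_of(t,n)[:2]])
E
```

```text
{'clock': np.float64(0.0), 'q': array([ 1.361,  0.69 , -0.195,  1.566,  0.157,  0.903, -0.215]), 'qd': array([-0.001,  0.002,  0.   ,  0.   , -0.001, -0.   , -0.001]), 'joint_torque': array([-1.0000e-03, -5.2756e+01, -1.2670e+00, -1.5342e+01, -5.2000e-02,
        7.0000e-03,  0.0000e+00]), 'tool_pos': array([ 0.151, -0.606,  0.238]), 'eef_rot': array([-0.086,  0.703, -0.701,  0.086]), 'contact_force': array([-0.408, -0.154,  0.509]), 'moment': array([0.004, 0.01 , 0.058]), 'opening': np.float64(1.004)}
top {'fx': 581.1478, 'fy': 581.1478, 'cx': 320.9135, 'cy': 236.2396, 'k1': 0.0037, 'T': [[0.0022, -0.9839, 0.1787, 0.3735], [-1.0, -0.0037, -0.0079, 0.0194], [0.0085, -0.1787, -0.9839, 1.0511], [0.0, 0.0, 0.0, 1.0]]}
tall_transducer []
preamp_box [([330.0, 206.0, 356.0, 239.0], 0.8)]
post []
puck [([302.0, 221.0, 321.0, 248.0], 0.89), ([304.0, 245.0, 330.0, 275.0], 0.72)]
pad_round [([304.0, 258.0, 330.0, 276.0], 0.74)]
tray [([466.0, 195.0, 563.0, 348.0], 0.84)]
seat [([101.0, 200.0, 194.0, 320.0], 0.66)]
scene {'fx': 570.7668, 'fy': 570.7668, 'cx': 310.3269, 'cy': 244.8999, 'k1': -0.1099, 'T': [[0.3762, 0.7515, -0.5419, 1.1854], [0.9265, -0.3013, 0.2253, -0.2376], [0.006, -0.5869, -0.8096, 0.9782], [0.0, 0.0, 0.0, 1.0]]}
tall_transducer [([299.0, 202.0, 310.0, 244.0], 0.77)]
preamp_box [([280.0, 233.0, 304.0, 280.0], 0.83), ([304.0, 240.0, 327.0, 264.0], 0.69)]
post [([329.0, 206.0, 350.0, 250.0], 0.94)]
puck [([305.0, 241.0, 326.0, 263.0], 0.96)]
pad_round []
tray [([86.0, 220.0, 192.0, 354.0], 0.67)]
seat [([388.0, 167.0, 477.0, 242.0], 0.73)]
```

```bash
python3 - <<'E'
import cv2,numpy as np
t=cv2.imread("pics/top0.png")
cv2.imwrite("pics/topc.png",cv2.resize(t[180:300,250:390],None,fx=5,fy=5,interpolation=cv2.INTER_CUBIC))
E
```

```text
(no output)
```

View pics/top0.png

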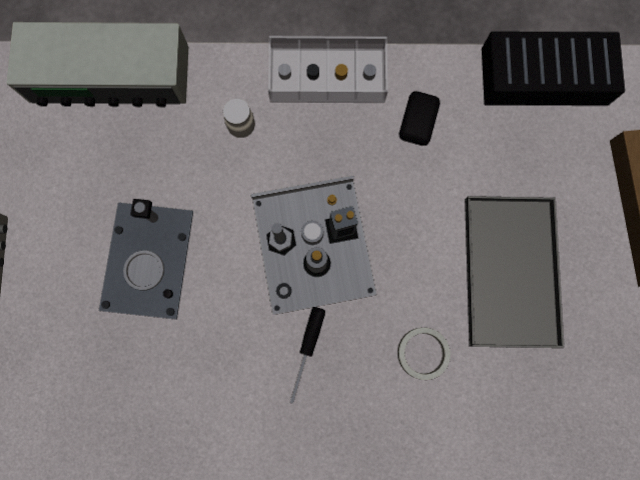

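View pics/topc.png

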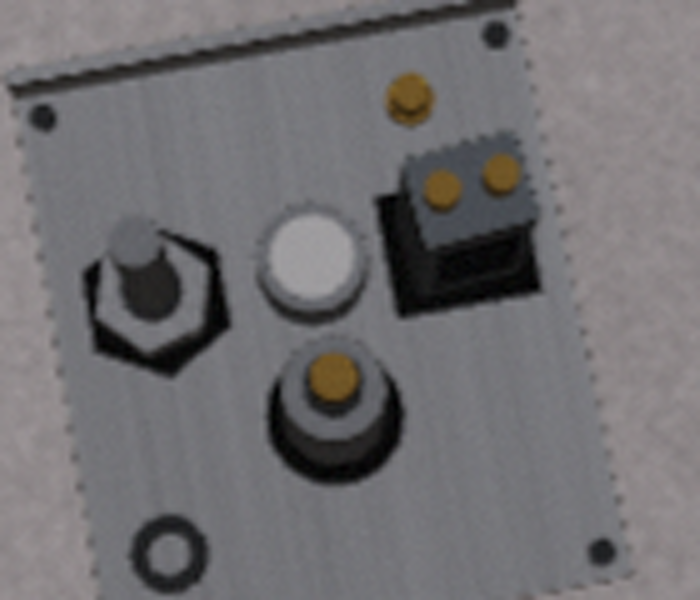

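```bash
cat > h.py <<'E'
from plant import *
import numpy as np,cv2
from scipy.spatial.transform import Rotation as R
def px2w(n,u,v,z,c=None):
    c=c or get_calibration(n);K=np.array([[c["fx"],0,c["cx"]],[0,c["fy"],c["cy"]],[0,0,1.]])
    p=cv2.undistortPoints(np.array([[[u,v]]],float),K,np.array([c["k1"],0,0,0.]))[0,0]
    T=np.array(c["T"]);d=T[:3,:3]@[*p,1];o=T[:3,3];return o+d*(z-o[2])/d[2]
def w2px(n,P,c=None):
    c=c or get_calibration(n);T=np.array(c["T"]);p=T[:3,:3].T@(np.asarray(P,float)-T[:3,3]);a=p[:2]/p[2]
    a=a*(1+c["k1"]*(a@a));return np.array([c["fx"]*a[0]+c["cx"],c["fy"]*a[1]+c["cy"]])
def tool():
    s=r.get_state();return np.array(s["tool_pos"]),R.from_quat(s["eef_rot"])
def go(P,jaw=None):
    """rows' values for going to TCP P (world) pointing down, jaw axis at angle jaw (world, rad)"""
    p,q=tool();M=q.as_matrix();sh=M.T@(np.array(P)-p)
    if jaw is None: jaw=np.arctan2(M[1,2],M[0,2])
    best=None
    for k in(0,np.pi):
        z=np.array([np.cos(jaw+k),np.sin(jaw+k),0]);y=np.array([0,0,-1.]);G=np.c_[np.cross(y,z),y,z]
        w=R.from_matrix(M.T@G).as_rotvec()/np.pi
        if best is None or np.linalg.norm(w)<np.linalg.norm(best):best=w
    print("shift",np.round(sh,4),"turn",np.round(best,4),"deg",round(np.linalg.norm(best)*180,1))
E
python3 - <<'E'
from h import *
def C(u,v,z,l): print(l,np.round(px2w("top",u/5+250,v/5+180,z),4))
C(312,255,.04,"puck");C(335,388,.088,"trans shoulder");C(333,376,.115,"trans top");C(335,418,.010,"pad round")
C(471,190,.106,"box top");C(459,244,.01,"pad rect");C(135,240,.12,"post top");C(157,300,.01,"pad hex")
a=px2w("top",253,198,.012);b=px2w("top",353,181,.012);d=a-b;print("plate y axis ang",np.degrees(np.arctan2(d[1],d[0])))
for u,v in((403,155),(515,132),(540,222),(428,248)):C(u,v,.106,"boxc")
print("cup",px2w("top",143.5,270,.016))
for u,v in((467,198),(555,197),(562,347),(470,347)):print("tray",np.round(px2w("top",u,v,.025),3))
p,q=tool();print(p);print(np.round(q.as_matrix(),3))
c=get_calibration("wrist");T=np.array(c["T"]);print(c["fx"],np.round(T,3), "cam in tool",np.round(q.inv().apply(T[:3,3]-p),3),"axes",np.round(q.as_matrix().T@T[:3,:3],3).tolist())
E
```

```text
puck [0.5665 0.0263 0.04  ]
trans shoulder [0.5121 0.0181 0.088 ]
trans top [0.5121 0.0188 0.115 ]
pad round [0.5124 0.0179 0.01  ]
box top [ 0.5761 -0.0269  0.106 ]
pad rect [ 0.5766 -0.0271  0.01  ]
post top [0.556  0.0835 0.12  ]
pad hex [0.5554 0.0828 0.01  ]
plate y axis ang 100.20745408571163
boxc [ 0.588  -0.0043  0.106 ]
boxc [ 0.596  -0.0417  0.106 ]
boxc [ 0.5654 -0.0498  0.106 ]
boxc [ 0.5564 -0.0126  0.106 ]
cup [0.49905278 0.3277605  0.016     ]
tray [ 0.632 -0.255  0.025]
tray [ 0.634 -0.415  0.025]
tray [ 0.366 -0.409  0.025]
tray [ 0.365 -0.248  0.025]
[ 0.15090927 -0.60653565  0.23876327]
[[-0.97   0.     0.241]
 [-0.241 -0.    -0.97 ]
 [-0.    -1.     0.   ]]
356.76090946438416 [[ 0.242 -0.928 -0.283  0.224]
 [-0.97  -0.231 -0.072 -0.588]
 [ 0.001  0.292 -0.956  0.386]
 [ 0.     0.     0.     1.   ]] cam in tool [-0.075 -0.147 -0.   ] axes [[-0.001, 0.956, 0.292], [-0.001, -0.292, 0.956], [1.0, 0.001, 0.001]]
```

```bash
python3 - <<'E'
from h import *
go([.5125,.018,.20],np.radians(-79.5))
E
```

```text
shift [-0.5017  0.0387 -0.5188] turn [-0.      0.0193 -0.    ] deg 3.5
```

```bash
python3 -m handwheel '[[[-0.5017,0,-0.5188,0,0.0193,0],[-0.5017,0,-0.5188,0,0.0193,0],[-0.5017,0,-0.5188,0,0.0193,0],[-0.5017,0,-0.5188,0,0.0193,0],[-0.5017,0,-0.5188,0,0.0193,0],[-0.5017,0,-0.5188,0,0.0193,0],[-0.5017,0,-0.5188,0,0.0193,0],[-0.5017,0,-0.5188,0,0.0193,0],[-0.5017,0,-0.5188,0,0.0193,0],[-0.5017,0,-0.5188,0,0.0193,0],[-0.5017,0,-0.5188,0,0.0193,0],[-0.5017,0,-0.5188,0,0.0193,0]]]' 1 30; python3 -c "
from h import *
go([.5125,.018,.20],np.radians(-79.5))"
```

```text
clock: 1.8
tool_pos: [0.4023, -0.172, 0.239]
eef_rot: [0.064, -0.704, 0.704, -0.065]
contact_force: [0.6, -0.1, -0.3]
opening: 1.0
shift [-0.1429  0.039  -0.1668] turn [-0.0002 -0.0001 -0.0002] deg 0.1
```

```bash
python3 -m handwheel '[[[-0.1429,0.039,-0.1668,0,0,0],[-0.1429,0.039,-0.1668,0,0,0],[-0.1429,0.039,-0.1668,0,0,0],[-0.1429,0.039,-0.1668,0,0,0],[-0.1429,0.039,-0.1668,0,0,0],[-0.1429,0.039,-0.1668,0,0,0],[-0.1429,0.039,-0.1668,0,0,0],[-0.1429,0.039,-0.1668,0,0,0]]]'; python3 - <<'E'
from h import *
c=get_calibration("wrist");im=snapshot("wrist")[:,:,::-1].copy()
for P in([.5125,.018,.088],[.5125,.018,.01],[.5763,-.027,.106],[.5555,.0832,.12],[.5663,.0275,.04]):
    u=w2px("wrist",P,c);print(P,u);cv2.drawMarker(im,tuple(int(x) for x in np.round(u)),(0,0,255),0,10,1)
cv2.imwrite("pics/w1.png",im);p,q=tool();print(p,q.as_matrix()[:,2])
E
```

```text
clock: 2.47
tool_pos: [0.5115, 0.0168, 0.1995]
eef_rot: [0.066, -0.704, 0.704, -0.065]
contact_force: [-0.3, -0.4, -0.3]
opening: 1.0
[0.5125, 0.018, 0.088] [319.76727245 234.7931277 ]
[0.5125, 0.018, 0.01] [319.92506067 212.41874957]
[0.5763, -0.027, 0.106] [403.72156097 163.85119584]
[0.5555, 0.0832, 0.12] [230.32974193 165.89101213]
[0.5663, 0.0275, 0.04] [320.55504277 156.64120818]
[0.51097772 0.01523145 0.19967892] [ 1.81618103e-01 -9.83368683e-01  9.47740864e-04]
```

View pics/w1.png

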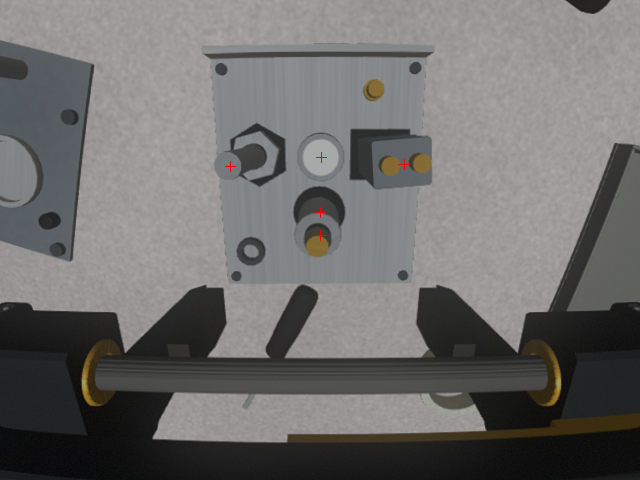

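```bash
cat >> h.py <<'E'
def tool(n=4):
    P=[];Q=[]
    for i in range(n):
        s=r.get_state();P.append(s["tool_pos"]);Q.append(s["eef_rot"]);
        if i<n-1: snapshot("top")
    return np.mean(P,0),R.from_quat(Q).mean()
E
python3 -c "
from h import *
go([.5125,.018,.061],np.radians(-79.5));print(tool(1)[0])"
```

```text
shift [-0.0023  0.1389 -0.0033] turn [-0.0003 -0.0007  0.0003] deg 0.2
[0.51094244 0.01420515 0.2000242 ]
```

```bash
python3 -m handwheel '[[[-0.0023,0.03,-0.0033,0,0,0],[-0.0023,0.06,-0.0033,0,0,0],[-0.0023,0.09,-0.0033,0,0,0],[-0.0023,0.115,-0.0033,0,0,0],[-0.0023,0.13,-0.0033,0,0,0],[-0.0023,0.139,-0.0033,0,0,0],[-0.0023,0.139,-0.0033,0,0,0],[-0.0023,0.139,-0.0033,0,0,0]]]'; python3 -c "
from h import *
go([.5125,.018,.061],np.radians(-79.5))"
```

```text
clock: 3.33
tool_pos: [0.5133, 0.0191, 0.0611]
eef_rot: [0.064, -0.704, 0.704, -0.064]
contact_force: [0.3, -0.4, 0.3]
opening: 1.002
shift [0.0015 0.0006 0.0011] turn [-0.0001 -0.0003 -0.0005] deg 0.1
```

```bash
python3 -m handwheel '[[[0.001,0,0.001,0,0,0],[0.001,0,0.001,0,0,0],[0.001,0,0.001,0,0,0],[0.001,0,0.001,0,0,0],[0.001,0,0.001,0,0,0],[0.001,0,0.001,0,0,0],[0.001,0,0.001,0,0,0],[0.001,0,0.001,0,0,0]]]' -1 30; python3 -m handwheel '[[[0,-0.015,0,0,0,0],[0,-0.045,0,0,0,0],[0,-0.08,0,0,0,0],[0,-0.115,0,0,0,0],[0,-0.14,0,0,0,0],[0,-0.15,0,0,0,0],[0,-0.15,0,0,0,0]]]';python3 -c "
from h import *
go([.43,-.335,.21],np.radians(-90))"
```

```text
clock: 4.15
tool_pos: [0.5124, 0.0188, 0.0607]
eef_rot: [0.065, -0.704, 0.704, -0.065]
contact_force: [1.1, 0.7, 0.8]
opening: 0.417
clock: 4.73
tool_pos: [0.5138, 0.0188, 0.2131]
eef_rot: [-0.063, 0.704, -0.704, 0.066]
contact_force: [0.4, -0.5, -1.7]
opening: 0.4
shift [0.1455 0.001  0.3327] turn [-0.      0.0583 -0.0003] deg 10.5
```

```bash
python3 -m handwheel '[[[0.006,0,0.013,0,0,0],[0.018,0,0.04,0,0,0],[0.034,0,0.075,0,0,0],[0.050,0,0.11,0,0,0],[0.066,0,0.145,0,0,0],[0.082,0,0.18,0,0,0],[0.098,0,0.215,0,0,0],[0.114,0,0.25,0,0,0],[0.13,0,0.285,0,0,0],[0.144,0,0.315,0,0,0],[0.1514,0,0.332,0,0,0],[0.1514,0,0.332,0,0,0]]]'; python3 -c "
from h import *
go([.425,-.335,.057],np.radians(-79.5))"
```

```text
clock: 5.88
tool_pos: [0.4205, -0.3408, 0.2087]
eef_rot: [0.063, -0.704, 0.705, -0.06]
contact_force: [0.1, -0.7, -1.7]
opening: 0.402
shift [-0.0035  0.152  -0.001 ] turn [ 0.0005 -0.0012  0.0009] deg 0.3
```

```bash
python3 -m handwheel '[[[-0.003,0.03,-0.001,0,0,0],[-0.003,0.065,-0.001,0,0,0],[-0.003,0.1,-0.001,0,0,0],[-0.003,0.13,-0.001,0,0,0],[-0.003,0.145,-0.001,0,0,0],[-0.003,0.15,-0.001,0,0,0],[-0.003,0.152,-0.001,0,0,0],[-0.003,0.153,-0.001,0,0,0],[-0.003,0.154,-0.001,0,0,0],[-0.003,0.154,-0.001,0,0,0]]]'; python3 -c "
from h import *
print(tool(3)[0],r.get_state()['contact_force'])"
```

```text
clock: 6.87
tool_pos: [0.4276, -0.334, 0.0578]
eef_rot: [0.064, -0.704, 0.705, -0.065]
contact_force: [-0.4, -0.2, -1.9]
opening: 0.404
[ 0.42746778 -0.33408878  0.05776388] [ 0.57111491  0.48338486 -1.9177419 ]
```

```bash
python3 -m handwheel '[[[0,0.001,0,0,0,0],[0,0.002,0,0,0,0],[0,0.002,0,0,0,0],[0,0.002,0,0,0,0]]]';python3 -m handwheel '[[[0,0.0008,0,0,0,0],[0,0.0008,0,0,0,0],[0,0.0008,0,0,0,0]]]'
```

```text
clock: 7.3
tool_pos: [0.427, -0.334, 0.0549]
eef_rot: [0.064, -0.704, 0.704, -0.065]
contact_force: [0.3, -0.2, -0.7]
opening: 0.4
clock: 7.55
tool_pos: [0.4272, -0.3339, 0.0549]
eef_rot: [0.064, -0.704, 0.704, -0.065]
contact_force: [-0.7, 1.5, 7.0]
opening: 0.398
```

```bash
python3 -m handwheel '[[[0,0,0,0,0,0],[0,0,0,0,0,0],[0,0,0,0,0,0],[0,0,0,0,0,0],[0,0,0,0,0,0],[0,-0.02,0,0,0,0],[0,-0.06,0,0,0,0],[0,-0.1,0,0,0,0],[0,-0.14,0,0,0,0],[0,-0.155,0,0,0,0],[0,-0.155,0,0,0,0]]]' 1; python3 -c "
from h import *
go([.5763,-.027,.20],np.radians(-78))"
```

```text
clock: 8.47
tool_pos: [0.4289, -0.3353, 0.213]
eef_rot: [0.062, -0.702, 0.706, -0.067]
contact_force: [-0.7, -0.1, -0.6]
opening: 0.998
shift [-0.2024  0.01   -0.2751] turn [-0.0007 -0.0084 -0.0006] deg 1.5
```

```bash
python3 -m handwheel '[[[-0.025,0,-0.034,0,-0.008,0],[-0.05,0,-0.068,0,-0.008,0],[-0.075,0,-0.102,0,-0.008,0],[-0.1,0,-0.136,0,-0.008,0],[-0.125,0,-0.17,0,-0.008,0],[-0.15,0,-0.204,0,-0.008,0],[-0.175,0,-0.238,0,-0.008,0],[-0.195,0.01,-0.265,0,-0.008,0],[-0.2024,0.01,-0.2751,0,-0.008,0],[-0.2024,0.01,-0.2751,0,-0.008,0],[-0.2024,0.01,-0.2751,0,-0.008,0]]]'; python3 - <<'E'
from h import *
go([.5763,-.027,.061],np.radians(-78))
c=get_calibration("wrist");im=snapshot("wrist")[:,:,::-1].copy()
for P in([.5763,-.027,.106],[.5763,-.027,.01]):
    u=w2px("wrist",P,c);cv2.drawMarker(im,tuple(int(x) for x in np.round(u)),(0,0,255),0,10,1)
cv2.imwrite("pics/w2.png",im)
E
```

```text
clock: 9.53
tool_pos: [0.5744, -0.0269, 0.1972]
eef_rot: [0.075, -0.703, 0.704, -0.072]
contact_force: [-0.3, -0.7, 0.3]
opening: 1.001
shift [-0.0026  0.1369 -0.0013] turn [-0.0004 -0.001   0.001 ] deg 0.3
```

View pics/w2.png

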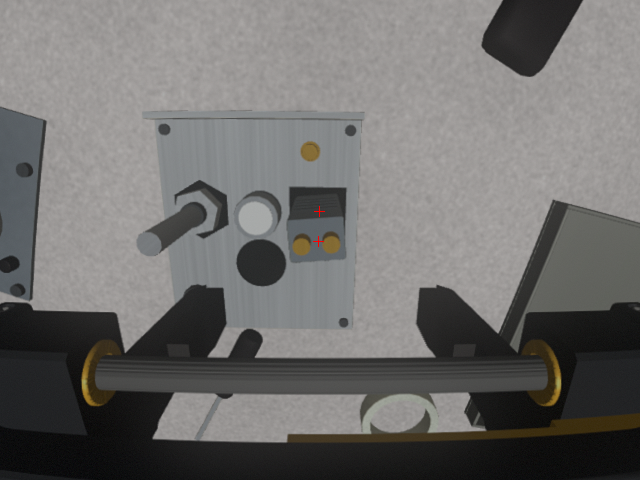

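```bash
python3 -m handwheel '[[[-0.002,0.03,-0.001,0,-0.009,0],[-0.002,0.06,-0.001,0,-0.009,0],[-0.002,0.09,-0.001,0,-0.009,0],[-0.002,0.115,-0.001,0,-0.009,0],[-0.002,0.13,-0.001,0,-0.009,0],[-0.002,0.137,-0.001,0,-0.009,0],[-0.002,0.137,-0.001,0,-0.009,0],[-0.002,0.137,-0.001,0,-0.009,0]]]'; python3 -c "
from h import *
go([.5763,-.027,.061],np.radians(-76.5))"
```

```text
clock: 10.4
tool_pos: [0.5777, -0.026, 0.0625]
eef_rot: [0.083, -0.702, 0.702, -0.083]
contact_force: [0.2, 0.1, 0.4]
opening: 0.997
shift [0.0021 0.002  0.0009] turn [-0.0002  0.     -0.0006] deg 0.1
```

```bash
python3 -m handwheel '[[[0.001,0.0015,0.001,0,0,0],[0.001,0.0015,0.001,0,0,0],[0.001,0.0015,0.001,0,0,0],[0.001,0.0015,0.001,0,0,0],[0.001,0.0015,0.001,0,0,0],[0.001,0.0015,0.001,0,0,0],[0.001,0.0015,0.001,0,0,0],[0.001,0.0015,0.001,0,0,0]]]' -1 30; python3 -c "
from h import *
p,q=tool(3);z=q.as_matrix()[:,2];print(p,np.degrees(np.arctan2(z[1],z[0])))";python3 -m handwheel '[[[0,-0.015,0,0,0,0],[0,-0.045,0,0,0,0],[0,-0.08,0,0,0,0],[0,-0.115,0,0,0,0],[0,-0.14,0,0,0,0],[0,-0.15,0,0,0,0],[0,-0.15,0,0,0,0]]]';python3 -c "
from h import *
go([.505,-.335,.21],np.radians(-79.5))"
```

```text
clock: 11.22
tool_pos: [0.5767, -0.0262, 0.0604]
eef_rot: [0.083, -0.702, 0.702, -0.083]
contact_force: [-0.4, 0.6, 0.2]
opening: 0.451
[ 0.57670964 -0.02615281  0.06037261] -76.44064561078447
clock: 11.9
tool_pos: [0.578, -0.0263, 0.2124]
eef_rot: [0.082, -0.702, 0.702, -0.085]
contact_force: [0.7, -1.0, -1.4]
opening: 0.458
shift [1.418e-01 2.000e-04 2.834e-01] turn [-0.      0.017   0.0001] deg 3.1
```

```bash
python3 -m handwheel '[[[0.006,0,0.012,0,0.017,0],[0.018,0,0.036,0,0.017,0],[0.034,0,0.068,0,0.017,0],[0.050,0,0.1,0,0.017,0],[0.066,0,0.132,0,0.017,0],[0.082,0,0.164,0,0.017,0],[0.098,0,0.196,0,0.017,0],[0.114,0,0.228,0,0.017,0],[0.13,0,0.26,0,0.017,0],[0.1395,0,0.279,0,0.017,0],[0.1418,0,0.2834,0,0.017,0],[0.1418,0,0.2834,0,0.017,0]]]'; python3 -c "
from h import *
go([.505,-.335,.0555],np.radians(-79.5))"
```

```text
clock: 13.05
tool_pos: [0.5027, -0.3377, 0.2087]
eef_rot: [-0.064, 0.704, -0.704, 0.061]
contact_force: [0.7, 0.8, -1.8]
opening: 0.455
shift [-0.0007  0.1537  0.0008] turn [ 0.0006 -0.0006  0.0005] deg 0.2
```

```bash
python3 -m handwheel '[[[0,0.03,0,0,0,0],[0,0.065,0,0,0,0],[0,0.1,0,0,0,0],[0,0.13,0,0,0,0],[0,0.147,0,0,0,0],[0,0.152,0,0,0,0],[0,0.154,0,0,0,0],[0,0.155,0,0,0,0],[0,0.155,0,0,0,0],[0,0.155,0,0,0,0]]]'; python3 -c "
from h import *
print(tool(3)[0],r.get_state()['contact_force'])"
```

```text
clock: 14.03
tool_pos: [0.5064, -0.3353, 0.0569]
eef_rot: [0.064, -0.704, 0.705, -0.066]
contact_force: [-0.2, 0.0, -1.7]
opening: 0.451
[ 0.50618978 -0.33533579  0.05681183] [-1.39321643 -0.87526144 -1.86085742]
```

```bash
python3 -m handwheel '[[[0,0.001,0,0,0,0],[0,0.002,0,0,0,0],[0,0.002,0,0,0,0],[0,0.002,0,0,0,0]]]';python3 -m handwheel '[[[0,0.0008,0,0,0,0],[0,0.0008,0,0,0,0],[0,0.0008,0,0,0,0]]]'
```

```text
clock: 14.47
tool_pos: [0.5057, -0.3353, 0.0544]
eef_rot: [0.064, -0.704, 0.704, -0.065]
contact_force: [-0.6, 0.9, 5.8]
opening: 0.45
clock: 14.72
tool_pos: [0.5057, -0.3353, 0.0543]
eef_rot: [0.064, -0.704, 0.705, -0.065]
contact_force: [-1.9, 1.8, 11.6]
opening: 0.452
```

```bash
python3 -m handwheel '[[[0,-0.0005,0,0,0,0],[0,-0.0005,0,0,0,0],[0,-0.0005,0,0,0,0],[0,-0.0005,0,0,0,0],[0,-0.0005,0,0,0,0],[0,-0.02,0,0,0,0],[0,-0.06,0,0,0,0],[0,-0.1,0,0,0,0],[0,-0.14,0,0,0,0],[0,-0.155,0,0,0,0],[0,-0.155,0,0,0,0]]]' 1; python3 -c "
from h import *
go([.5555,.0832,.20],np.radians(-79.5))"
```

```text
clock: 15.63
tool_pos: [0.5078, -0.3364, 0.2122]
eef_rot: [0.062, -0.702, 0.706, -0.067]
contact_force: [0.2, -0.1, 0.3]
opening: 0.999
shift [-0.1249  0.0085 -0.4026] turn [-0.0006 -0.0001 -0.0007] deg 0.2
```

```bash
python3 -m handwheel '[[[-0.0114,0,-0.0366,0,0,0],[-0.0228,0,-0.0732,0,0,0],[-0.0341,0,-0.11,0,0,0],[-0.0455,0,-0.1465,0,0,0],[-0.0568,0,-0.183,0,0,0],[-0.0682,0,-0.22,0,0,0],[-0.0796,0,-0.256,0,0,0],[-0.091,0,-0.293,0,0,0],[-0.1023,0,-0.33,0,0,0],[-0.1137,0,-0.366,0,0,0],[-0.122,0.0085,-0.395,0,0,0],[-0.1249,0.0085,-0.4026,0,0,0]]]'; python3 -c "
from h import *
go([.5555,.0832,.061],np.radians(-79.5))"
```

```text
clock: 16.78
tool_pos: [0.5528, 0.0909, 0.1962]
eef_rot: [-0.069, 0.705, -0.703, 0.066]
contact_force: [-0.2, 0.4, 0.2]
opening: 1.002
shift [-0.0019  0.1358  0.0049] turn [0.0006 0.0018 0.0012] deg 0.4
```

```bash
python3 -m handwheel '[[[-0.001,0.03,0.002,0,0,0],[-0.001,0.06,0.002,0,0,0],[-0.001,0.09,0.002,0,0,0],[-0.001,0.115,0.002,0,0,0],[-0.001,0.13,0.002,0,0,0],[-0.001,0.1365,0.002,0,0,0],[-0.001,0.1365,0.002,0,0,0],[-0.001,0.1365,0.002,0,0,0]]]'; python3 -c "
from h import *
go([.5555,.0832,.061],np.radians(-79.5))"
```

```text
clock: 17.6
tool_pos: [0.5563, 0.0801, 0.0629]
eef_rot: [0.064, -0.704, 0.705, -0.064]
contact_force: [0.6, 0.2, 0.4]
opening: 1.002
shift [ 0.0008  0.0025 -0.0025] turn [-0.0002 -0.0005 -0.0004] deg 0.1
```

```bash
python3 -m handwheel '[[[0.001,0.002,-0.0025,0,0,0],[0.001,0.002,-0.0025,0,0,0],[0.001,0.002,-0.0025,0,0,0],[0.001,0.002,-0.0025,0,0,0],[0.001,0.002,-0.0025,0,0,0],[0.001,0.002,-0.0025,0,0,0],[0.001,0.002,-0.0025,0,0,0],[0.001,0.002,-0.0025,0,0,0],[0.001,0.002,-0.0025,0,0,0],[0.001,0.002,-0.0025,0,0,0]]]' -1 30; python3 -c "
from h import *
p,q=tool(3);z=q.as_matrix()[:,2];print(p,np.degrees(np.arctan2(z[1],z[0])))";python3 -m handwheel '[[[0,-0.015,0,0,0,0],[0,-0.045,0,0,0,0],[0,-0.08,0,0,0,0],[0,-0.115,0,0,0,0],[0,-0.14,0,0,0,0],[0,-0.15,0,0,0,0],[0,-0.15,0,0,0,0]]]';python3 -c "
from h import *
go([.58,-.335,.21],np.radians(-79.5))"
```

```text
clock: 18.58
tool_pos: [0.5547, 0.0841, 0.0606]
eef_rot: [0.065, -0.704, 0.704, -0.065]
contact_force: [-0.4, 0.2, -0.6]
opening: 0.265
[0.55465214 0.08411379 0.06057181] -79.50591920855845
clock: 19.27
tool_pos: [0.5558, 0.0843, 0.2125]
eef_rot: [-0.063, 0.704, -0.704, 0.066]
contact_force: [-0.1, 0.6, -3.2]
opening: 0.196
shift [5.110e-02 3.000e-04 4.167e-01] turn [-0.     -0.      0.0001] deg 0.0
```

```bash
python3 -m handwheel '[[[0.002,0,0.018,0,0,0],[0.007,0,0.056,0,0,0],[0.012,0,0.096,0,0,0],[0.017,0,0.136,0,0,0],[0.022,0,0.176,0,0,0],[0.026,0,0.216,0,0,0],[0.031,0,0.256,0,0,0],[0.036,0,0.296,0,0,0],[0.041,0,0.336,0,0,0],[0.046,0,0.376,0,0,0],[0.05,0,0.405,0,0,0],[0.0511,0,0.4167,0,0,0]]]'; python3 -m handwheel '[[[0,0,0,0,0,0],[0,0,0,0,0,0],[0,0,0,0,0,0]]]'; python3 -c "
from h import *
go([.58,-.335,.057],np.radians(-79.5))
p,q=tool(1);c=get_calibration('wrist');cv2.imwrite('pics/w3.png',snapshot('wrist')[:,:,::-1])"
```

```text
clock: 20.42
tool_pos: [0.5771, -0.3418, 0.2074]
eef_rot: [0.064, -0.704, 0.705, -0.06]
contact_force: [0.1, -0.8, -1.7]
opening: 0.195
clock: 20.67
tool_pos: [0.5805, -0.3314, 0.2092]
eef_rot: [-0.066, 0.705, -0.703, 0.065]
contact_force: [0.4, 0.2, -3.4]
opening: 0.195
shift [0.0013 0.1529 0.0035] turn [0.0009 0.0011 0.0002] deg 0.3
```

View pics/w3.png

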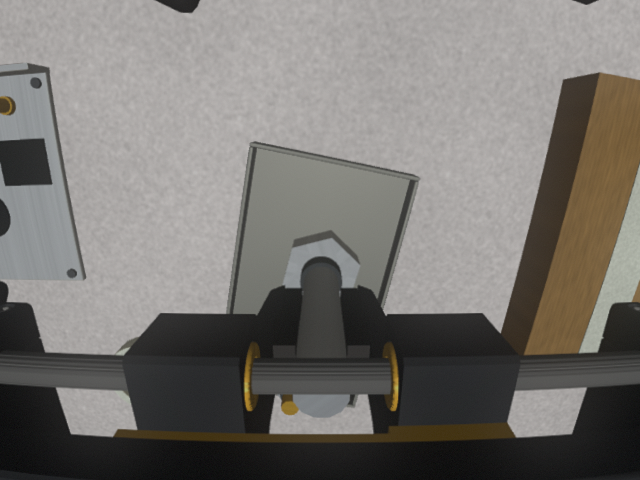

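```bash
python3 -m handwheel '[[[0,0.03,0,0,0,0],[0,0.065,0,0,0,0],[0,0.1,0,0,0,0],[0,0.13,0,0,0,0],[0,0.145,0,0,0,0],[0,0.15,0,0,0,0],[0,0.152,0,0,0,0],[0,0.153,0,0,0,0],[0,0.153,0,0,0,0],[0,0.153,0,0,0,0]]]'; python3 -m handwheel '[[[0,0.001,0,0,0,0],[0,0.001,0,0,0,0]]]';python3 -m handwheel '[[[0,0.001,0,0,0,0],[0,0.001,0,0,0,0],[0,0.001,0,0,0,0]]]'
```

```text
clock: 21.7
tool_pos: [0.5815, -0.3354, 0.0593]
eef_rot: [0.064, -0.704, 0.705, -0.066]
contact_force: [-0.3, 0.3, -2.2]
opening: 0.195
clock: 21.87
tool_pos: [0.5807, -0.3352, 0.0575]
eef_rot: [0.064, -0.704, 0.704, -0.065]
contact_force: [0.1, -0.4, -2.9]
opening: 0.194
clock: 22.12
tool_pos: [0.5803, -0.3349, 0.0557]
eef_rot: [0.065, -0.704, 0.704, -0.065]
contact_force: [-0.2, -0.2, -2.3]
opening: 0.193
```

```bash
python3 -m handwheel '[[[0,0.001,0,0,0,0],[0,0.001,0,0,0,0],[0,0.001,0,0,0,0]]]';python3 -m handwheel '[[[0,0.0008,0,0,0,0],[0,0.0008,0,0,0,0],[0,0.0008,0,0,0,0]]]'
```

```text
clock: 22.37
tool_pos: [0.5804, -0.3349, 0.0546]
eef_rot: [0.065, -0.704, 0.704, -0.065]
contact_force: [1.0, -0.5, -2.1]
opening: 0.2
clock: 22.62
tool_pos: [0.5805, -0.335, 0.0545]
eef_rot: [0.065, -0.704, 0.704, -0.065]
contact_force: [-0.7, 0.9, 5.4]
opening: 0.191
```

```bash
python3 -m handwheel '[[[0,0,0,0,0,0],[0,0,0,0,0,0],[0,0,0,0,0,0],[0,0,0,0,0,0],[0,0,0,0,0,0],[0,-0.02,0,0,0,0],[0,-0.06,0,0,0,0],[0,-0.1,0,0,0,0],[0,-0.14,0,0,0,0],[0,-0.15,0,0,0,0],[0,-0.15,0,0,0,0]]]' 1; python3 -c "
from h import *
go([.5663,.0275,.16],np.radians(-79.5))"
```

```text
clock: 23.53
tool_pos: [0.5827, -0.3361, 0.2081]
eef_rot: [0.062, -0.703, 0.706, -0.067]
contact_force: [0.4, 0.1, -0.1]
opening: 0.991
shift [-0.0519  0.0442 -0.3592] turn [-0.0004 -0.0001 -0.0004] deg 0.1
```

```bash
python3 -m handwheel '[[[-0.005,0,-0.036,0,0,0],[-0.01,0,-0.072,0,0,0],[-0.015,0,-0.108,0,0,0],[-0.02,0,-0.144,0,0,0],[-0.025,0,-0.18,0,0,0],[-0.03,0,-0.216,0,0,0],[-0.035,0,-0.252,0,0,0],[-0.04,0.01,-0.288,0,0,0],[-0.045,0.03,-0.324,0,0,0],[-0.05,0.044,-0.35,0,0,0],[-0.052,0.044,-0.359,0,0,0],[-0.052,0.044,-0.359,0,0,0]]]'; python3 - <<'E'
from h import *
snapshot("wrist");snapshot("wrist")
c=get_calibration("wrist");im=snapshot("wrist")[:,:,::-1].copy()
go([.5663,.0275,.020],np.radians(-79.5))
for P in([.5663,.0275,.04],[.5763,-.027,.01],[.5555,.0832,.01],[.5125,.018,.01]):
    u=w2px("wrist",P,c);cv2.drawMarker(im,tuple(int(x) for x in np.round(u)),(0,0,255),0,10,1)
cv2.imwrite("pics/w4.png",im)
E
```

```text
clock: 24.68
tool_pos: [0.5643, 0.0309, 0.1576]
eef_rot: [-0.068, 0.705, -0.703, 0.065]
contact_force: [-0.2, 0.1, 0.6]
opening: 0.999
shift [-0.0004  0.14   -0.0031] turn [-0.0006 -0.0012 -0.0001] deg 0.2
```

View pics/w4.png

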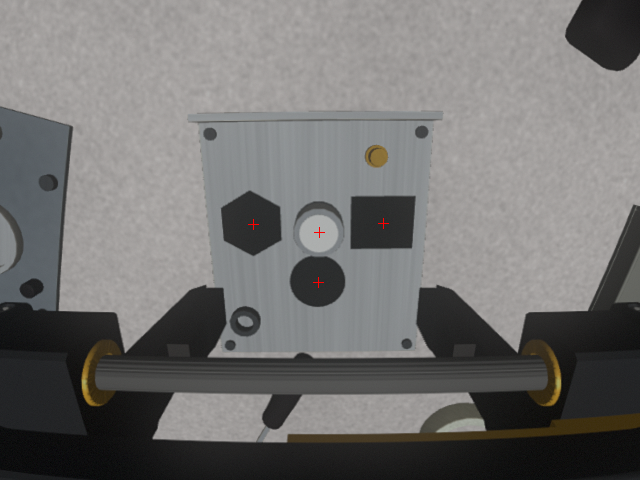

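```bash
python3 -m handwheel '[[[0,0.03,-0.002,0,0,0],[0,0.06,-0.002,0,0,0],[0,0.09,-0.002,0,0,0],[0,0.115,-0.002,0,0,0],[0,0.13,-0.002,0,0,0],[0,0.139,-0.002,0,0,0],[0,0.14,-0.002,0,0,0],[0,0.14,-0.002,0,0,0],[0,0.14,-0.002,0,0,0],[0,0.14,-0.002,0,0,0]]]'; python3 -c "
from h import *
go([.5663,.0275,.020],np.radians(-79.5))"
```

```text
clock: 25.82
tool_pos: [0.5667, 0.0293, 0.0211]
eef_rot: [0.064, -0.704, 0.704, -0.065]
contact_force: [0.1, -0.4, 0.1]
opening: 0.998
shift [0.0006 0.0009 0.0019] turn [-0.0001 -0.0001 -0.0007] deg 0.1
```

```bash
python3 -m handwheel '[[[0,0,0.002,0,0,0],[0,0,0.002,0,0,0],[0,0,0.002,0,0,0],[0,0,0.002,0,0,0],[0,0,0.002,0,0,0],[0,0,0.002,0,0,0],[0,0,0.002,0,0,0],[0,0,0.002,0,0,0],[0,0,0.002,0,0,0],[0,0,0.002,0,0,0]]]' -1 30; python3 -c "
from h import *
print(tool(2)[0])";python3 -m handwheel '[[[0,-0.015,0,0,0,0],[0,-0.04,0,0,0,0],[0,-0.07,0,0,0,0],[0,-0.1,0,0,0,0],[0,-0.125,0,0,0,0],[0,-0.13,0,0,0,0],[0,-0.13,0,0,0,0]]]';python3 -c "
from h import *
go([.499,.328,.15],np.radians(-90))"
```

```text
clock: 26.8
tool_pos: [0.566, 0.0276, 0.0198]
eef_rot: [0.065, -0.704, 0.704, -0.065]
contact_force: [0.6, -0.6, 0.1]
opening: 0.446
[0.56603739 0.02756145 0.01976173]
clock: 27.43
tool_pos: [0.5671, 0.0276, 0.1513]
eef_rot: [0.063, -0.704, 0.704, -0.066]
contact_force: [0.0, 0.9, -2.1]
opening: 0.445
shift [ 0.0109 -0.0005 -0.3076] turn [-0.      0.0583  0.0001] deg 10.5
```

```bash
python3 -m handwheel '[[[0,0,-0.015,0,0.006,0],[0.001,0,-0.045,0,0.012,0],[0.002,0,-0.075,0,0.018,0],[0.004,0,-0.105,0,0.024,0],[0.005,0,-0.135,0,0.03,0],[0.006,0,-0.165,0,0.036,0],[0.007,0,-0.195,0,0.042,0],[0.008,0,-0.225,0,0.048,0],[0.009,0,-0.255,0,0.054,0],[0.010,0,-0.28,0,0.058,0],[0.0109,0,-0.3,0,0.058,0],[0.0109,0,-0.3076,0,0.058,0]]]';python3 -m handwheel '[[[0,0,0,0,0,0],[0,0,0,0,0,0],[0,0,0,0,0,0]]]'; python3 - <<'E'
from h import *
c=get_calibration("wrist");im=snapshot("wrist")[:,:,::-1].copy()
go([.499,.328,.021],np.radians(-90))
u=w2px("wrist",[.499,.328,.016],c);print(u);cv2.drawMarker(im,tuple(int(x) for x in np.round(u)),(0,0,255),0,10,1)
cv2.imwrite("pics/w5.png",im)
E
```

```text
clock: 28.58
tool_pos: [0.4965, 0.332, 0.1477]
eef_rot: [-0.004, 0.707, -0.707, 0.001]
contact_force: [-0.6, 1.3, -1.6]
opening: 0.448
clock: 28.83
tool_pos: [0.4999, 0.3253, 0.1491]
eef_rot: [-0.0, -0.706, 0.708, 0.001]
contact_force: [-0.8, 0.3, -1.7]
opening: 0.446
shift [ 0.001   0.1286 -0.0023] turn [-0.0005 -0.0006 -0.    ] deg 0.1
[317.18886298 229.8958196 ]
```

View pics/w5.png

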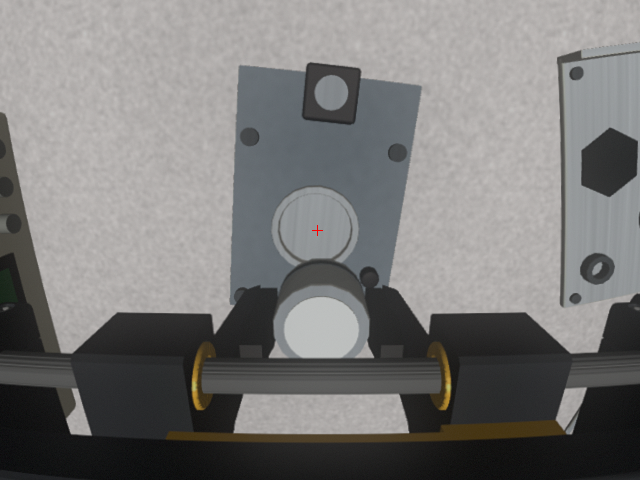

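```bash
python3 -m handwheel '[[[0,0.03,-0.002,0,0,0],[0,0.06,-0.002,0,0,0],[0,0.09,-0.002,0,0,0],[0,0.11,-0.002,0,0,0],[0,0.12,-0.002,0,0,0],[0,0.125,-0.002,0,0,0],[0,0.127,-0.002,0,0,0],[0,0.127,-0.002,0,0,0],[0,0.127,-0.002,0,0,0],[0,0.127,-0.002,0,0,0]]]'; python3 -c "
from h import *
go([.499,.328,.020],np.radians(-90));print(r.get_state()['contact_force'])"
```

```text
clock: 29.87
tool_pos: [0.5002, 0.3305, 0.0241]
eef_rot: [0.0, 0.708, -0.707, 0.001]
contact_force: [-1.2, 1.3, -1.4]
opening: 0.447
shift [0.0009 0.0038 0.0024] turn [ 0.0003  0.0003 -0.0005] deg 0.1
[ 0.51031131 -0.45360864 -1.8255543 ]
```

```bash
python3 -m handwheel '[[[0,0.001,0.002,0,0,0],[0,0.002,0.002,0,0,0],[0,0.003,0.002,0,0,0],[0,0.003,0.002,0,0,0]]]';python3 -m handwheel '[[[0,0.0008,0,0,0,0],[0,0.0008,0,0,0,0],[0,0.0008,0,0,0,0]]]';python3 -m handwheel '[[[0,0.0008,0,0,0,0],[0,0.0008,0,0,0,0],[0,0.0008,0,0,0,0]]]'
```

```text
clock: 30.35
tool_pos: [0.4993, 0.3278, 0.0198]
eef_rot: [0.0, -0.707, 0.707, -0.0]
contact_force: [-0.4, -0.9, 0.1]
opening: 0.446
clock: 30.6
tool_pos: [0.4994, 0.3277, 0.0197]
eef_rot: [0.0, -0.707, 0.707, -0.0]
contact_force: [-1.5, -1.3, 5.8]
opening: 0.448
clock: 30.85
tool_pos: [0.4994, 0.3277, 0.0197]
eef_rot: [0.0, -0.707, 0.707, -0.0]
contact_force: [-3.2, -3.1, 12.4]
opening: 0.444
```

```bash
python3 -m handwheel '[[[0,-0.0008,0,0,0,0],[0,-0.0008,0,0,0,0],[0,-0.0008,0,0,0,0],[0,-0.0008,0,0,0,0],[0,-0.0008,0,0,0,0],[0,-0.0008,0,0,0,0],[0,-0.02,0,0,0,0],[0,-0.06,0,0,0,0],[0,-0.1,0,0,0,0],[0,-0.14,0,0,0,0],[0,-0.17,0,0,0,0],[0,-0.17,0,0,0,0]]]' 1; python3 - <<'E'
from h import *
go([.58,-.335,.20],np.radians(-79.5))
im=snapshot("wrist")[:,:,::-1];t=snapshot("top")[:,:,::-1]
cv2.imwrite("pics/w6.png",np.hstack([cv2.resize(im,(400,300)),cv2.resize(t[185:365,440:600],(267,300)),]))
E
```

```text
clock: 31.85
tool_pos: [0.5028, 0.3301, 0.1946]
eef_rot: [0.003, 0.71, -0.705, 0.004]
contact_force: [0.3, 0.6, -0.3]
opening: 1.001
shift [-0.0788 -0.0108  0.6639] turn [ 0.0009 -0.0581 -0.0015] deg 10.5
```

View pics/w6.png

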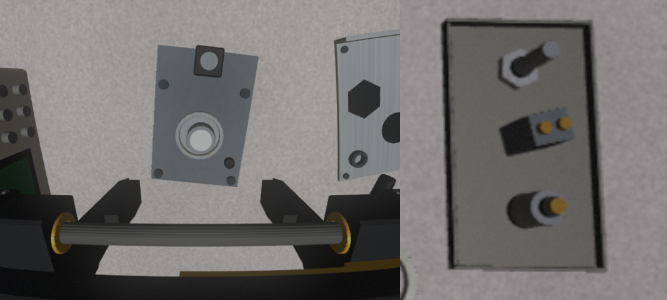

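```bash
python3 -m handwheel '[[[-0.0047,0,0.04,0,-0.01,0],[-0.0094,0,0.08,0,-0.02,0],[-0.0142,0,0.12,0,-0.03,0],[-0.019,0,0.16,0,-0.04,0],[-0.0237,0,0.2,0,-0.05,0],[-0.0285,0,0.24,0,-0.058,0],[-0.033,0,0.28,0,-0.058,0],[-0.038,0,0.32,0,-0.058,0],[-0.0427,0,0.36,0,-0.058,0],[-0.0475,0,0.4,0,-0.058,0],[-0.0522,0,0.44,0,-0.058,0],[-0.057,0,0.48,0,-0.058,0]]]'; python3 -c "
from h import *
go([.5805,-.335,.20],np.radians(-79.5))"
```

```text
clock: 33.1
tool_pos: [0.5557, -0.1537, 0.1865]
eef_rot: [-0.066, 0.705, -0.704, 0.064]
contact_force: [0.4, 0.1, -0.3]
opening: 1.001
shift [ 0.0058 -0.0129  0.1771] turn [-0.001  -0.0027  0.001 ] deg 0.6
```

```bash
python3 -m handwheel '[[[0.002,-0.008,0.035,0,0,0],[0.005,-0.008,0.07,0,0,0],[0.007,-0.008,0.105,0,0,0],[0.009,-0.008,0.14,0,0,0],[0.011,-0.008,0.165,0,0,0],[0.012,-0.008,0.178,0,0,0],[0.012,-0.008,0.182,0,0,0],[0.012,-0.008,0.182,0,0,0],[0.012,-0.008,0.182,0,0,0],[0.012,-0.008,0.182,0,0,0]]]'; python3 -c "
from h import *
go([.5805,-.335,.0545],np.radians(-79.5))"
```

```text
clock: 34.08
tool_pos: [0.5786, -0.33, 0.1958]
eef_rot: [-0.066, 0.705, -0.703, 0.066]
contact_force: [-0.5, 1.1, -0.5]
opening: 1.002
shift [-0.0011  0.1416  0.0048] turn [ 0.0005  0.0009 -0.    ] deg 0.2
```

```bash
python3 -m handwheel '[[[-0.001,0.03,0.004,0,0,0],[-0.001,0.06,0.004,0,0,0],[-0.001,0.09,0.004,0,0,0],[-0.001,0.12,0.004,0,0,0],[-0.001,0.135,0.004,0,0,0],[-0.001,0.14,0.004,0,0,0],[-0.001,0.14,0.004,0,0,0],[-0.001,0.14,0.004,0,0,0],[-0.001,0.14,0.004,0,0,0]]]'; python3 -c "
from h import *
go([.5805,-.335,.0545],np.radians(-79.5))"
```

```text
clock: 34.98
tool_pos: [0.5813, -0.3374, 0.0583]
eef_rot: [0.064, -0.703, 0.705, -0.066]
contact_force: [-0.5, 0.4, 0.6]
opening: 1.004
shift [ 0.0001  0.0036 -0.0025] turn [-0.0007 -0.0001 -0.0008] deg 0.2
```

```bash
python3 -m handwheel '[[[0,0.003,-0.0025,0,0,0],[0,0.003,-0.0025,0,0,0],[0,0.003,-0.0025,0,0,0],[0,0.003,-0.0025,0,0,0],[0,0.003,-0.0025,0,0,0],[0,0.003,-0.0025,0,0,0],[0,0.003,-0.0025,0,0,0],[0,0.003,-0.0025,0,0,0],[0,0.003,-0.0025,0,0,0],[0,0.003,-0.0025,0,0,0],[0,0.003,-0.0025,0,0,0],[0,0.003,-0.0025,0,0,0]]]' -1 30; python3 -m handwheel '[[[0,0,0,0,0,0],[0,0,0,0,0,0],[0,-0.015,0,0,0,0],[0,-0.045,0,0,0,0],[0,-0.08,0,0,0,0],[0,-0.115,0,0,0,0],[0,-0.14,0,0,0,0],[0,-0.15,0,0,0,0],[0,-0.15,0,0,0,0],[0,-0.15,0,0,0,0]]]';python3 -c "
from h import *
go([.555,.0845,.205],np.radians(-79.5))"
```

```text
clock: 36.13
tool_pos: [0.5793, -0.3344, 0.0531]
eef_rot: [0.065, -0.704, 0.704, -0.065]
contact_force: [0.5, -0.5, -1.1]
opening: 0.193
clock: 36.97
tool_pos: [0.5787, -0.334, 0.2027]
eef_rot: [-0.065, 0.704, -0.704, 0.064]
contact_force: [-0.4, 0.6, -1.9]
opening: 0.192
shift [-0.0535 -0.0028 -0.4154] turn [0.0007 0.     0.0009] deg 0.2
```

```bash
python3 -m handwheel '[[[-0.002,0,-0.018,0,0,0],[-0.007,0,-0.056,0,0,0],[-0.012,0,-0.096,0,0,0],[-0.017,0,-0.136,0,0,0],[-0.022,0,-0.176,0,0,0],[-0.027,0,-0.216,0,0,0],[-0.032,0,-0.256,0,0,0],[-0.037,0,-0.296,0,0,0],[-0.042,0,-0.336,0,0,0],[-0.047,0,-0.372,0,0,0],[-0.051,0,-0.4,0,0,0],[-0.0525,0,-0.4154,0,0,0]]]'; python3 -m handwheel '[[[0,0,0,0,0,0],[0,0,0,0,0,0],[0,0,0,0,0,0],[0,0,0,0,0,0]]]'; python3 -c "
from h import *
go([.554,.084,.0586],np.radians(-79.5))"
```

```text
clock: 38.12
tool_pos: [0.554, 0.0894, 0.2018]
eef_rot: [-0.068, 0.705, -0.703, 0.066]
contact_force: [-0.2, 0.4, -2.3]
opening: 0.197
clock: 38.45
tool_pos: [0.5552, 0.0813, 0.2027]
eef_rot: [0.064, -0.704, 0.705, -0.063]
contact_force: [-0.7, 0.5, -2.4]
opening: 0.194
shift [ 0.0008  0.1443 -0.0027] turn [-0.0004 -0.0009  0.0003] deg 0.2
```

```bash
python3 -m handwheel '[[[0,0.025,-0.001,0,0,0],[0,0.055,-0.001,0,0,0],[0,0.085,-0.001,0,0,0],[0,0.11,-0.001,0,0,0],[0,0.125,-0.001,0,0,0],[0,0.133,-0.001,0,0,0],[0,0.137,-0.001,0,0,0],[0,0.138,-0.001,0,0,0],[0,0.138,-0.001,0,0,0],[0,0.138,-0.001,0,0,0],[0,0.138,-0.001,0,0,0],[0,0.138,-0.001,0,0,0]]]'; python3 -c "
from h import *
go([.554,.084,.0586],np.radians(-79.5))"
```

```text
clock: 39.6
tool_pos: [0.5557, 0.0847, 0.066]
eef_rot: [-0.064, 0.704, -0.704, 0.065]
contact_force: [0.2, 0.8, -2.2]
opening: 0.196
shift [0.0016 0.0072 0.0004] turn [-0.     -0.     -0.0003] deg 0.1
```

```bash
python3 -m handwheel '[[[0.0015,0.002,0.0005,0,0,0],[0.0015,0.004,0.0005,0,0,0],[0.0015,0.005,0.0005,0,0,0],[0.0015,0.006,0.0005,0,0,0],[0.0015,0.006,0.0005,0,0,0],[0.0015,0.006,0.0005,0,0,0]]]';python3 -m handwheel '[[[0,0.001,0,0,0,0],[0,0.001,0,0,0,0],[0,0.001,0,0,0,0]]]';python3 -m handwheel '[[[0,0.001,0,0,0,0],[0,0.001,0,0,0,0],[0,0.001,0,0,0,0]]]'
```

```text
clock: 40.25
tool_pos: [0.5538, 0.0839, 0.0591]
eef_rot: [0.065, -0.704, 0.704, -0.065]
contact_force: [1.1, -0.0, -2.4]
opening: 0.192
clock: 40.5
tool_pos: [0.5538, 0.0839, 0.0591]
eef_rot: [0.065, -0.704, 0.704, -0.065]
contact_force: [-1.2, -1.0, 6.8]
opening: 0.194
clock: 40.75
tool_pos: [0.5538, 0.0838, 0.059]
eef_rot: [0.064, -0.704, 0.704, -0.065]
contact_force: [-4.3, -0.3, 15.3]
opening: 0.197
```

```bash
python3 -m handwheel '[[[0,-0.001,0,0,0,0],[0,-0.001,0,0,0,0],[0,-0.001,0,0,0,0],[0,-0.001,0,0,0,0],[0,-0.001,0,0,0,0],[0,-0.001,0,0,0,0],[0,-0.02,0,0,0,0],[0,-0.06,0,0,0,0],[0,-0.1,0,0,0,0],[0,-0.13,0,0,0,0],[0,-0.14,0,0,0,0],[0,-0.14,0,0,0,0]]]' 1; python3 -c "
from h import *
go([.5057,-.3353,.20],np.radians(-79.5))"
```

```text
clock: 41.75
tool_pos: [0.5555, 0.0842, 0.1998]
eef_rot: [-0.063, 0.704, -0.704, 0.067]
contact_force: [-0.0, 0.7, 0.6]
opening: 0.996
shift [ 0.1237 -0.0027  0.4034] turn [-0.     -0.     -0.0003] deg 0.0
```

```bash
python3 -m handwheel '[[[0.011,0,0.036,0,0,0],[0.022,0,0.072,0,0,0],[0.033,0,0.108,0,0,0],[0.044,0,0.144,0,0,0],[0.055,0,0.18,0,0,0],[0.066,0,0.216,0,0,0],[0.077,0,0.252,0,0,0],[0.088,0,0.288,0,0,0],[0.099,0,0.324,0,0,0],[0.11,0,0.36,0,0,0],[0.12,0,0.39,0,0,0],[0.1237,0,0.4034,0,0,0]]]'; python3 -m handwheel '[[[0,0.015,0,0,0,0],[0,0.045,0,0,0,0],[0,0.075,0,0,0,0],[0,0.105,0,0,0,0],[0,0.125,0,0,0,0],[0,0.137,0,0,0,0],[0,0.14,0,0,0,0],[0,0.14,0,0,0,0],[0,0.14,0,0,0,0],[0,0.14,0,0,0,0],[0,0.14,0,0,0,0]]]'; python3 -c "
from h import *
go([.5057,-.3353,.0545],np.radians(-79.5))"
```

```text
clock: 42.9
tool_pos: [0.5022, -0.3408, 0.1946]
eef_rot: [0.064, -0.704, 0.705, -0.061]
contact_force: [0.5, -1.2, 0.0]
opening: 0.999
clock: 43.82
tool_pos: [0.5065, -0.3358, 0.0586]
eef_rot: [0.064, -0.704, 0.705, -0.065]
contact_force: [0.0, -0.7, 0.1]
opening: 1.001
shift [ 0.0005  0.0038 -0.0005] turn [-0.0004 -0.0001 -0.0005] deg 0.1
```

```bash
python3 -m handwheel '[[[0.0005,0.003,-0.0005,0,0,0],[0.0005,0.003,-0.0005,0,0,0],[0.0005,0.003,-0.0005,0,0,0],[0.0005,0.003,-0.0005,0,0,0],[0.0005,0.003,-0.0005,0,0,0],[0.0005,0.003,-0.0005,0,0,0],[0.0005,0.003,-0.0005,0,0,0],[0.0005,0.003,-0.0005,0,0,0],[0.0005,0.003,-0.0005,0,0,0],[0.0005,0.003,-0.0005,0,0,0]]]' -1 30; python3 -m handwheel '[[[0,0,0,0,0,0],[0,0,0,0,0,0],[0,-0.015,0,0,0,0],[0,-0.045,0,0,0,0],[0,-0.08,0,0,0,0],[0,-0.115,0,0,0,0],[0,-0.14,0,0,0,0],[0,-0.15,0,0,0,0],[0,-0.15,0,0,0,0],[0,-0.15,0,0,0,0]]]';python3 -c "
from h import *
go([.5767,-.0262,.205],np.radians(-79.5))"
```

```text
clock: 44.8
tool_pos: [0.5051, -0.335, 0.0542]
eef_rot: [0.065, -0.704, 0.704, -0.065]
contact_force: [-0.8, -1.1, -0.5]
opening: 0.452
clock: 45.63
tool_pos: [0.5044, -0.3346, 0.2033]
eef_rot: [-0.065, 0.704, -0.704, 0.064]
contact_force: [-0.4, -0.2, -1.6]
opening: 0.452
shift [-0.1277 -0.0023 -0.2897] turn [0.0007 0.     0.0008] deg 0.2
```

```bash
python3 -m handwheel '[[[-0.006,0,-0.014,0,0,0],[-0.018,0,-0.04,0,0,0],[-0.031,0,-0.07,0,0,0],[-0.044,0,-0.1,0,0,0],[-0.057,0,-0.13,0,0,0],[-0.07,0,-0.16,0,0,0],[-0.084,0,-0.19,0,0,0],[-0.097,0,-0.22,0,0,0],[-0.11,0,-0.25,0,0,0],[-0.12,0,-0.275,0,0,0],[-0.126,0,-0.287,0,0,0],[-0.1277,0,-0.2897,0,0,0]]]'; python3 -m handwheel '[[[0,0.02,0,0,0,0],[0,0.05,0,0,0,0],[0,0.08,0,0,0,0],[0,0.105,0,0,0,0],[0,0.122,0,0,0,0],[0,0.131,0,0,0,0],[0,0.136,0,0,0,0],[0,0.138,0,0,0,0],[0,0.138,0,0,0,0],[0,0.138,0,0,0,0],[0,0.138,0,0,0,0]]]'; python3 -c "
from h import *
go([.5766,-.0268,.0597],np.radians(-79.5))"
```

```text
clock: 46.78
tool_pos: [0.5779, -0.0219, 0.2035]
eef_rot: [-0.067, 0.705, -0.703, 0.067]
contact_force: [0.2, 0.0, -1.5]
opening: 0.451
clock: 47.7
tool_pos: [0.5786, -0.0269, 0.0673]
eef_rot: [0.064, -0.704, 0.704, -0.065]
contact_force: [1.0, 0.2, -2.1]
opening: 0.457
shift [ 0.0018  0.0074 -0.0004] turn [-0.0001 -0.0001 -0.0005] deg 0.1
```

```bash
python3 -m handwheel '[[[0.0015,0.002,0,0,0,0],[0.0015,0.004,0,0,0,0],[0.0015,0.005,0,0,0,0],[0.0015,0.006,0,0,0,0],[0.0015,0.006,0,0,0,0],[0.0015,0.006,0,0,0,0]]]';python3 -m handwheel '[[[0,0.001,0,0,0,0],[0,0.001,0,0,0,0],[0,0.001,0,0,0,0]]]'
```

```text
clock: 48.35
tool_pos: [0.5763, -0.0271, 0.0602]
eef_rot: [0.065, -0.704, 0.704, -0.065]
contact_force: [-1.4, -0.6, 0.3]
opening: 0.451
clock: 48.6
tool_pos: [0.5763, -0.0271, 0.0602]
eef_rot: [0.065, -0.704, 0.704, -0.065]
contact_force: [-2.1, 0.8, 8.8]
opening: 0.453
```

Contact; release and go for the transducer.

```bash
python3 -m handwheel '[[[0,-0.0005,0,0,0,0],[0,-0.0005,0,0,0,0],[0,-0.0005,0,0,0,0],[0,-0.0005,0,0,0,0],[0,-0.0005,0,0,0,0],[0,-0.0005,0,0,0,0],[0,-0.02,0,0,0,0],[0,-0.06,0,0,0,0],[0,-0.1,0,0,0,0],[0,-0.13,0,0,0,0],[0,-0.14,0,0,0,0],[0,-0.14,0,0,0,0]]]' 1; python3 -c "
from h import *
go([.4272,-.3339,.20],np.radians(-79.5))"
```

```text
clock: 49.6
tool_pos: [0.5782, -0.0271, 0.202]
eef_rot: [0.062, -0.704, 0.704, -0.067]
contact_force: [0.3, 0.8, 0.3]
opening: 1.004
shift [ 0.2026 -0.0007  0.2745] turn [-0.0001 -0.     -0.0003] deg 0.1
```

```bash
python3 -m handwheel '[[[0.02,0,0.0275,0,0,0],[0.04,0,0.055,0,0,0],[0.06,0,0.0825,0,0,0],[0.08,0,0.11,0,0,0],[0.1,0,0.1375,0,0,0],[0.12,0,0.165,0,0,0],[0.14,0,0.1925,0,0,0],[0.16,0,0.22,0,0,0],[0.18,0,0.2475,0,0,0],[0.195,0,0.265,0,0,0],[0.2026,0,0.2745,0,0,0],[0.2026,0,0.2745,0,0,0]]]'; python3 -m handwheel '[[[0,0.015,0,0,0,0],[0,0.045,0,0,0,0],[0,0.075,0,0,0,0],[0,0.105,0,0,0,0],[0,0.125,0,0,0,0],[0,0.137,0,0,0,0],[0,0.142,0,0,0,0],[0,0.142,0,0,0,0],[0,0.142,0,0,0,0],[0,0.142,0,0,0,0],[0,0.142,0,0,0,0]]]'; python3 -c "
from h import *
go([.4272,-.3339,.0549],np.radians(-79.5))"
```

```text
clock: 50.75
tool_pos: [0.4243, -0.3362, 0.1975]
eef_rot: [-0.064, 0.705, -0.704, 0.062]
contact_force: [-0.5, 0.3, 0.8]
opening: 0.998
clock: 51.67
tool_pos: [0.4279, -0.334, 0.0582]
eef_rot: [0.064, -0.704, 0.705, -0.065]
contact_force: [-1.0, -0.1, -1.0]
opening: 0.999
shift [ 0.0005  0.0032 -0.0003] turn [-0.0004 -0.     -0.0004] deg 0.1
```

```bash
python3 -m handwheel '[[[0,0.0025,0,0,0,0],[0,0.0025,0,0,0,0],[0,0.0025,0,0,0,0],[0,0.0025,0,0,0,0],[0,0.0025,0,0,0,0],[0,0.0025,0,0,0,0],[0,0.0025,0,0,0,0],[0,0.0025,0,0,0,0],[0,0.0025,0,0,0,0],[0,0.0025,0,0,0,0]]]' -1 30; python3 -m handwheel '[[[0,0,0,0,0,0],[0,0,0,0,0,0],[0,-0.015,0,0,0,0],[0,-0.045,0,0,0,0],[0,-0.08,0,0,0,0],[0,-0.115,0,0,0,0],[0,-0.14,0,0,0,0],[0,-0.15,0,0,0,0],[0,-0.15,0,0,0,0],[0,-0.15,0,0,0,0]]]';python3 -c "
from h import *
go([.5124,.0185,.205],np.radians(-79.5))"
```

```text
clock: 52.65
tool_pos: [0.4271, -0.3339, 0.0547]
eef_rot: [0.065, -0.704, 0.704, -0.065]
contact_force: [0.0, 0.1, -0.2]
opening: 0.4
clock: 53.48
tool_pos: [0.4265, -0.3336, 0.2039]
eef_rot: [-0.065, 0.704, -0.704, 0.064]
contact_force: [-0.3, -0.2, -1.7]
opening: 0.399
shift [-0.1489 -0.0016 -0.3302] turn [0.0006 0.     0.0007] deg 0.2
```

```bash
python3 -m handwheel '[[[-0.006,0,-0.013,0,0,0],[-0.018,0,-0.04,0,0,0],[-0.034,0,-0.075,0,0,0],[-0.05,0,-0.11,0,0,0],[-0.066,0,-0.145,0,0,0],[-0.082,0,-0.18,0,0,0],[-0.098,0,-0.215,0,0,0],[-0.114,0,-0.25,0,0,0],[-0.13,0,-0.285,0,0,0],[-0.142,0,-0.315,0,0,0],[-0.148,0,-0.328,0,0,0],[-0.1489,0,-0.3302,0,0,0]]]'; python3 -m handwheel '[[[0,0.02,0,0,0,0],[0,0.05,0,0,0,0],[0,0.08,0,0,0,0],[0,0.105,0,0,0,0],[0,0.122,0,0,0,0],[0,0.131,0,0,0,0],[0,0.136,0,0,0,0],[0,0.138,0,0,0,0],[0,0.138,0,0,0,0],[0,0.138,0,0,0,0],[0,0.138,0,0,0,0]]]'; python3 -c "
from h import *
go([.5125,.0182,.0602],np.radians(-79.5))"
```

```text
clock: 54.63
tool_pos: [0.5135, 0.023, 0.2033]
eef_rot: [-0.068, 0.705, -0.703, 0.067]
contact_force: [-0.6, -0.1, -1.2]
opening: 0.399
clock: 55.55
tool_pos: [0.5141, 0.0178, 0.0676]
eef_rot: [0.064, -0.704, 0.704, -0.065]
contact_force: [-0.6, -0.3, -1.6]
opening: 0.398
shift [ 0.0014  0.0073 -0.0006] turn [-0.0001 -0.     -0.0005] deg 0.1
```

```bash
python3 -m handwheel '[[[0.001,0.002,-0.0005,0,0,0],[0.001,0.004,-0.0005,0,0,0],[0.001,0.005,-0.0005,0,0,0],[0.001,0.006,-0.0005,0,0,0],[0.001,0.006,-0.0005,0,0,0],[0.001,0.006,-0.0005,0,0,0]]]';python3 -m handwheel '[[[0,0.001,0,0,0,0],[0,0.001,0,0,0,0],[0,0.001,0,0,0,0]]]'
```

```text
clock: 56.2
tool_pos: [0.5123, 0.0183, 0.0607]
eef_rot: [0.065, -0.704, 0.704, -0.065]
contact_force: [-0.2, 0.1, -0.4]
opening: 0.403
clock: 56.45
tool_pos: [0.5123, 0.0184, 0.0606]
eef_rot: [0.065, -0.704, 0.704, -0.065]
contact_force: [-2.5, 1.1, 8.7]
opening: 0.401
```

Contact; release, rise, back off toward the robot's right and look.

```bash
python3 -m handwheel '[[[0,-0.0005,0,0,0,0],[0,-0.0005,0,0,0,0],[0,-0.0005,0,0,0,0],[0,-0.0005,0,0,0,0],[0,-0.0005,0,0,0,0],[0,-0.0005,0,0,0,0],[0,-0.02,0,0,0,0],[0,-0.06,0,0,0,0],[0,-0.1,0,0,0,0],[0,-0.13,0,0,0,0],[0,-0.14,0,0,0,0],[0,-0.14,0,0,0,0]]]' 1; python3 -m handwheel '[[[0,0,0.03,0,0,0],[0,0,0.06,0,0,0],[0,0,0.1,0,0,0],[0,0,0.14,0,0,0],[0,0,0.18,0,0,0],[0,0,0.22,0,0,0],[0,0,0.25,0,0,0],[0,0,0.28,0,0,0],[0,0,0.3,0,0,0],[0,0,0.31,0,0,0],[0,0,0.31,0,0,0]]]'; python3 - <<'E'
from h import *
t=snapshot("top")[:,:,::-1].copy();cv2.imwrite("pics/t2.png",t)
a=cv2.resize(t[180:300,250:390],None,fx=5,fy=5,interpolation=cv2.INTER_CUBIC)
cv2.imwrite("pics/t2c.png",a);cv2.imwrite("pics/t2s.png",cv2.resize(t[190:330,90:200],None,fx=4,fy=4))
E
```

```text
clock: 57.45
tool_pos: [0.5141, 0.0183, 0.2025]
eef_rot: [0.062, -0.704, 0.704, -0.067]
contact_force: [0.0, -0.5, -0.8]
opening: 0.999
clock: 58.37
tool_pos: [0.5677, -0.2892, 0.198]
eef_rot: [0.064, -0.704, 0.704, -0.063]
contact_force: [0.3, 0.0, 0.7]
opening: 1.001
```

View pics/t2c.png

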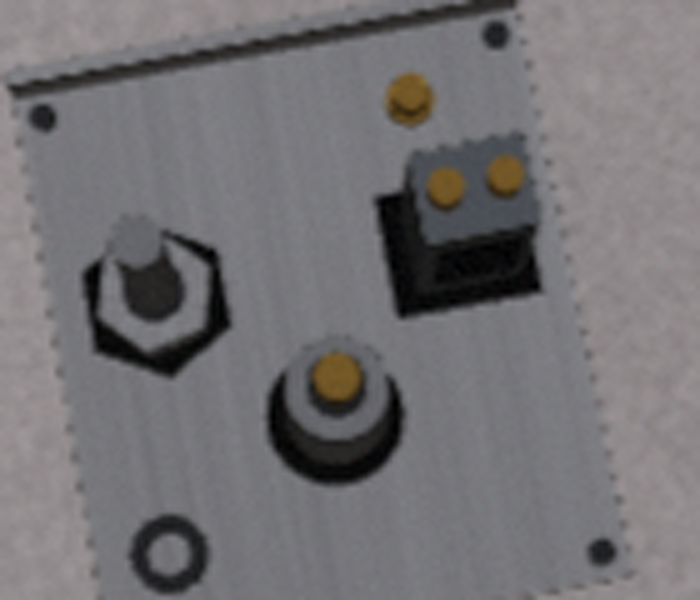

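View pics/t2s.png

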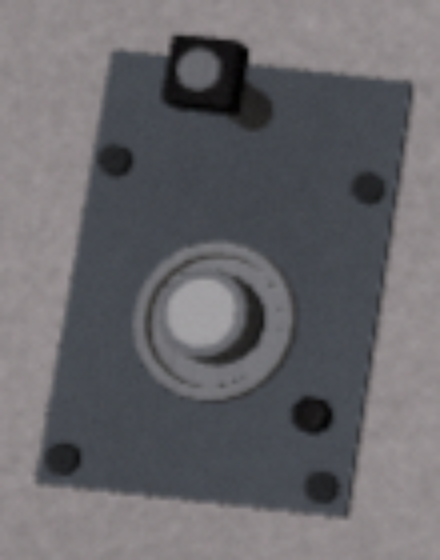

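```bash
python3 - <<'E'
from h import *
print("puck",px2w("top",203/4+90,313/4+190,.04),"trans",px2w("top",250+337/5,180+376/5,.115),"box",px2w("top",250+474/5,180+188/5,.106),"post",px2w("top",250+135/5,180+240/5,.12))
print(job.finish_job())
E
```

```text
puck [0.49919863 0.32556821 0.04      ] trans [0.51215179 0.01745578 0.115     ] box [ 0.57682251 -0.02792464  0.106     ] post [0.55602146 0.08352204 0.12      ]
the job is handed in; nothing more can be done
None
```

The job is done and handed in at about 58 s of the 144 s limit. I stood the transducer, box and post upright in the tray. Then I seated the puck in the ring cup and put the three back on their own pads: post, then box, then transducer.

**Position:** in the last top view all three tall things stood upright. By that view the three tall things sit about 1 mm from their pad centres. The puck is about 2 mm from the cup centre and inside the ring; that its underside lies flat rests on the height and contact at placing.

**Forces:** the highest wrist force I saw was about 16 N, when setting the post down. The gripper was open and clear of everything at hand-in.

**What disagreed:** pose readings taken right after a move were a few millimetres off while the arm settled, so I corrected before most grasps and every release. The box had stood turned about 3° from its pad; I put it back lined up with the pad.

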